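# Unhook two linked pot hangers and bin each in its tray

### The job

Two wire pot hangers hang hooked together on the sloping rack. Lift and twist the lower one (orange grip) out of the upper one while the upper one stays on its peg, and put it in the orange tray; then take the upper one (green grip) off the peg and put it in the green tray. Each must end wholly inside its tray, and the two seed jars and the terracotta pot near by must be left where they stand.

Things in the scene. Friction and masses are not known exactly. Their poses are not given: they have to be found in the camera images.
- rack: Fixed plywood rack: a board 230 mm wide, 262 mm long, sloping 35 degrees up away from the robot (at yaw 0). Origin under the middle of its base, on the table; x horizontal, up-slope; y left; z up. Foot of the board's top face at x = -107, z = 27 mm (lip 10 mm high there), upper end at x = 108, z = 177 mm. Hangers' line at y = -45 mm: the board is bare to their left.
- peg (a point): Point on the rack's brass peg, 14.5 mm out from the board. The peg is 10 mm thick and stands 28 mm straight out of the board near its upper end; the upper hanger's eye hangs on it and comes off when lifted more than about 20 mm straight out from the board. Axes as for the rack.
- upper_hook: Upper hanger, green grip, 118 mm long, 60 g. Origin at the middle of the grip's underside. Its x runs along it towards its eye (up-slope while on the rack), z straight out of the board, y to the left. Two black ribs on the board, 16 mm high, at its x = -33 to -43 mm, 5.5 mm either side of its stem, stop it swinging on the peg.
- upper_grip (a point): Centre of the upper hanger's green grip, 15 mm above body upper_hook: a plastic fin 40 mm long (x), 12 mm wide (y; grasp across this), 30 mm high (z), standing on the board. All 5 mm wire lies in a plane 14.5 mm above the fin's underside. Axes as for upper_hook.
- upper_eye (a point): Centre of the upper hanger's closed eye (inner diameter 20 mm, 5 mm wire, in its x-y plane), 44 mm from the grip's centre along +x; it hangs on the peg. Axes as for upper_hook.
- upper_crook (a point): Bottom of the upper hanger's lower crook, on the wire's centre line: 56 mm along -x and 16 mm along +y from its grip. The crook is a half circle of radius 16 mm in the x-y plane, its centre 16 mm along +x from this point: from the stem down-slope, round to the left and back up-slope, ending in a straight 10 mm tip at +y (32 mm left of the stem). Axes as for upper_hook.
- lower_hook: Lower hanger, orange grip, 105 mm long, 50 g. Origin at the middle of the grip's underside. Its x runs along it towards its eye (up-slope at the start), z straight out of the board, y left. To free it: lift it up-slope 5 mm, swing it about the centre of the crook, clockwise seen from above, 90 degrees, so its grip swings out to the left, then slide it up-slope 25 mm or more past the tip.
- lower_grip (a point): Centre of the lower hanger's orange grip, 15 mm above body lower_hook: a plastic fin 40 mm long (x), 12 mm wide (y; grasp across this), 30 mm high (z), standing on the board. Axes as for lower_hook.
- lower_eye (a point): Centre of the lower hanger's closed eye, 42 mm from its grip's centre along +x: inner diameter 16 mm, 5 mm wire, standing on edge (in its x-z plane), 1.5 mm off the board. The upper crook runs through it with 11 mm of play, less than the crook's depth, so that it will not come off straight: the eye must follow the crook's wire round to the left-hand tip. Axes as for lower_hook.
- lower_end (a point): Far end of the lower hanger (bottom of its small open end crook, which curls to -y), 47 mm along -x and 11 mm along -y from its grip's centre. Axes as for lower_hook.
- green_tray: Fixed open green plastic tray, 200 mm (x) by 165 mm (y) outside, 35 mm high, walls and floor 4 mm. Origin under its centre, on the table. It stands left or right of the rack.
- orange_tray: Fixed open orange plastic tray of the same size: 200 x 165 x 35 mm, walls and floor 4 mm. Origin under its centre, on the table. It stands on the other side of the rack.
- seed_jar_1_mid (a point): Centre of the loose seed jar with the green lid (52 mm across, 69 mm high), a bystander.
- seed_jar_2_mid (a point): Centre of the loose seed jar with the red lid (52 mm across, 69 mm high), a bystander.
- pot_3_mid (a point): Centre of the loose small terracotta pot (68 mm across, 58 mm high), a bystander.
Mind the look-alikes: they are no part of the job. Several things have the shape of the upper_hook; the one meant has the colours described above.

How it is judged:
By the outcome, as a careful person would: the job done as asked, in the order asked, and still so for the second after the job is handed in, with the robot touching nothing.
It also fails if it takes over 67 s, if anything falls off the work surface, if the arm or the gripper's body presses on something with over 40 N, if the wrist force passes 120 N, or if a joint passes its speed limit or range.

### The arm

A 6-joint arm with a two-finger parallel gripper is mounted at the origin on the work surface; the furniture and walls round the work are solid. World frame = base frame: x ahead of the robot, y to its left, z up, the work surface at z = 0. Lengths are in m, angles in rad, forces in N, time in s.
With the tool pointing down it reaches from about 0.225 to 0.875 m from the base axis. Payload 3.4 kg.
Tool frame: the origin (TCP) lies at the very end of the fingers, on their centre line; the grasp point (between the pads) lies 19 mm behind it; z points along the fingers, y is the line along which they close (so a half turn about z gives the same grasp; the last joint's range is limited). The gripper opens to 85 mm and grips with 20 to 120 N. Pads are 22 mm wide; open, the fingers measure 114 mm over their backs; the gripper's body (76 mm by 85 mm) begins 54 mm behind the grasp point. The pads swing forward as they close: fully open they stand 13 mm farther back than shut.
Start: joints at [-1.401, 0.276, 1.505, -0, 1.361, -0.121], TCP at [0.165, -0.551, 0.231] pointing down, gripper open.
Joint ranges: [-2.89, 2.89], [-0.75, 2.08], [0.22, 2.7], [-1.18, 4.32], [0.11, 2.71], [-2.7, 2.7]. Speed limits (rad/s): [2.57, 2.57, 3.14, 3.14, 3.14, 3.14].

### API

Orientations are given as a unit quaternion [w, x, y, z].
In Python, from rig import readout, vision, manip gives the robot as it stands.
- The arm moves only by the shell command python3 -m handwheel 'ROWS' [FORCE]. ROWS is JSON, a list of rows, each a list of 3 entries, a list of its own where there are three numbers: the shift along the tool's x, y, z in mm, then the turn, a rotation vector about the tool's x, y, z in units of 6 degrees (1.0 is 6 degrees), then the closure, from -1 (fully open) to 1 (shut), so that 0 is half open. A call has 1 to 20 rows; each row shifts and turns the commanded pose from where the row before left it, along the tool's axes as they then stand; what a row does not reach is not made up. A row lasts 1/8 s, in which the tool goes at most 62.5 mm and 10.7 degrees, less where a joint would pass 70% of its speed; a pose out of reach is approached as far as the arm can. A call is refused whole if a number of a shift passes 62.5 or a number of a turn 1, either way. A call with a gripper value outside its range is refused whole. The fingers move at their own pace and stop on an object; FORCE is the grip in N (left out, the last holds). Time passes only in rows, so rows that do not move let the fingers close. It gives the time, the measured TCP pose, the force, the opening and the grip force at its end, in the units of the state.
- readout.get_state(): the state, without advancing time (a new reading comes with each control period).
- vision.get_image(name): name is "scene" or "top"; returns the picture (420x560x3 uint8, blue, green, red); there is no depth.
- vision.camera_params(name): a dict with "intrinsics" (3x3 intrinsics, pixels), "rvec" (rotation vector, rad) and "tvec" (3), from world to camera coordinates, as OpenCV has them. Camera axes: x right, y down, z forward; pixel columns grow to the right and rows downward; lengths in m; the calibration is good to about 2 mm. A picture is of the moment at which its call begins. camera_params takes no time and is no camera call.
- manip.sign_off(): hands the job in; it is judged then, once.
The state is a dict: "clock": time; "qpos": joint angles; "qd": joint speeds; "effort": joint torques, N m; "position": TCP position; "ee_rot": TCP orientation; "contact_force": force on the tool from outside, world axes, zero at the start; "moment": the same for the moment, N m; "width": finger opening in m; "gripper_force": force on a finger pad.
Only numpy, scipy, OpenCV 4.12 (cv2) and the standard library are available. Lean on these libraries where they do the work, as an engineer would, in place of code of your own. Each camera call takes 0.05 s, during which the arm holds its last target. There are 200 camera calls.

## Working session

There is one attempt and no reset: what is moved stays moved. The work goes in short steps, Python scripts to look and compute and a shell command to move; the robot and the scene stay as the last step left them, time stands still between calls to the robot, and variables do not carry over. Pictures are saved under pics/ and viewed, at most 10 in all, crops included, and the job is handed in when it is done.

```bash
mkdir -p pics; ls; python3 - <<'E'
from rig import readout, vision
import cv2,json
for n in("scene","top"):
    im=vision.get_image(n); cv2.imwrite(f"pics/{n}0.png",im)
    p=vision.camera_params(n); print(n,p)
s=readout.get_state(); print(s)
E
```

```text
pics
scene {'intrinsics': array([[397.09761087,   0.        , 280.943462  ],
       [  0.        , 397.09761087, 209.02511918],
       [  0.        ,   0.        ,   1.        ]]), 'rvec': array([ 1.77408309, -0.97277031,  0.62009911]), 'tvec': array([-0.3369506 ,  0.26713924,  0.86169144])}
top {'intrinsics': array([[379.79163733,   0.        , 279.37986301],
       [  0.        , 379.79163733, 215.02076116],
       [  0.        ,   0.        ,   1.        ]]), 'rvec': array([ 2.12508265, -2.13322539,  0.20663011]), 'tvec': array([-0.09425875,  0.4660867 ,  1.23697414])}
{'clock': 0.1, 'qpos': array([-1.40098860e+00,  2.76548405e-01,  1.50605784e+00,  2.69908719e-06,
        1.36071853e+00, -1.21015227e-01]), 'qd': array([ 1.49738220e-03, -1.55702392e-03, -3.28884043e-03,  9.84852277e-04,
        7.87133759e-04, -3.41460419e-05]), 'effort': array([ 1.81663629e-03, -4.17699265e+01, -2.46404153e+01, -2.34778527e-04,
        5.73734025e-03,  5.85907941e-06]), 'position': array([ 0.16477794, -0.55036072,  0.23049629]), 'ee_rot': array([-8.65832853e-04,  9.89446037e-01,  1.44899242e-01, -1.98072443e-05]), 'contact_force': array([ 0.30393398, -0.71003416, -0.14947779]), 'moment': array([0.05777008, 0.00949975, 0.01049791]), 'gripper_force': 0.0, 'width': 0.08551450476525985}
```

View pics/scene0.png

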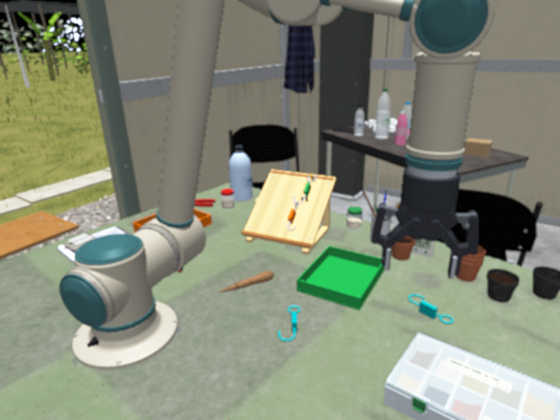

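View pics/top0.png

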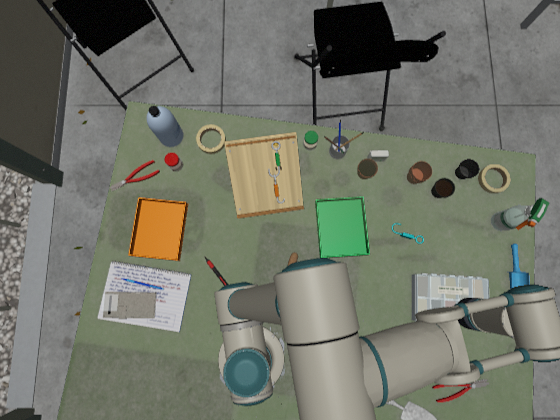

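The scene picture shows the sloping rack at about (290,208), with green and orange grips at (307,187) and (292,214). In the top picture those grips are at (278,160) and (276,190). The trays in the top picture are orange (159,229) and green (342,227). Look-alikes are the cyan-grip hangers at top (407,235) and scene (290,322)/(430,308). I choose the green/orange pair on the rack and will check it close up.

```bash
python3 - <<'E'
import cv2,numpy as np
t=cv2.imread("pics/top0.png");s=cv2.imread("pics/scene0.png")
a=cv2.resize(t[125:225,220:320],(600,600),interpolation=cv2.INTER_CUBIC)
cv2.imwrite("pics/topc.png",a)
b=cv2.resize(s[165:255,240:340],None,fx=6,fy=6,interpolation=cv2.INTER_CUBIC)
cv2.imwrite("pics/scenec.png",b)
E
```

```text
(no output)
```

View pics/topc.png

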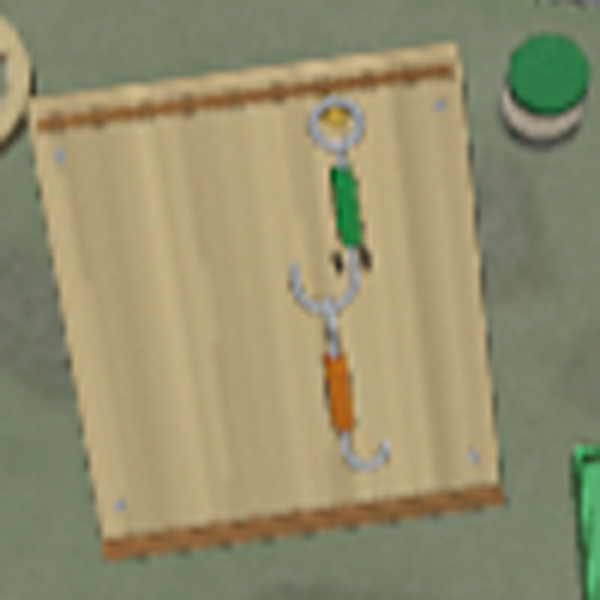

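View pics/scenec.png

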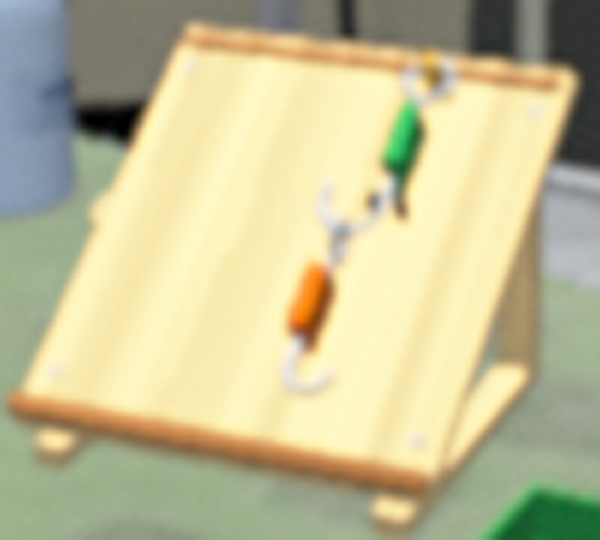

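The crops confirm the pair. In the top crop the eye is on the brass peg at (337,125), the crook bottom is at (325,310), the orange fin at (340,393) and the end crook at (365,468). In the scene crop the eye is at (428,80), the crook at (350,232), the orange fin at (311,303) and the end at (305,388). Next I fit one rack model to both views.

```bash
cat > h.py <<'E'
import cv2,numpy as np,json
from scipy.optimize import least_squares
from scipy.spatial.transform import Rotation as R
from rig import vision
P={n:vision.camera_params(n) for n in("scene","top")}
def proj(n,X):
    p=P[n];return cv2.projectPoints(np.atleast_2d(X).astype(float),p['rvec'],p['tvec'],p['intrinsics'],None)[0][:,0]
def atz(n,uv,z):
    p=P[n];r=R.from_rotvec(p['rvec']).as_matrix();d=r.T@np.linalg.inv(p['intrinsics'])@[*uv,1];c=-r.T@p['tvec'];return c+d*(z-c[2])/d[2]
c35,s35=np.cos(np.radians(35)),np.sin(np.radians(35))
U=np.array([c35,0,s35]);N=np.array([-s35,0,c35]);Y=np.array([0,1,0.])
def rack(rp,s,y,h):  # mm in board coords -> world m
    q=np.array([-107,0,27])+s*U+y*Y+h*N
    return np.array([rp[0],rp[1],0])+R.from_euler('z',rp[2]).apply(q)/1000
def hook(st,y,a,x,yy): return st+x*np.cos(a)-yy*np.sin(a), y+x*np.sin(a)+yy*np.cos(a)
E
cat > fit.py <<'E'
from h import *
T=lambda u,v:("top",((u+.5)/6-.5+220,(v+.5)/6-.5+125))
S=lambda u,v:("scene",((u+.5)/6-.5+240,(v+.5)/6-.5+165))
# params: x,y,yaw, su,yu, sl,yl,al, free s for edge pts, lip off
obs=[(T(337,125),'u',44,0,14.5,1),(S(430,79),'u',44,0,14.5,1),(T(325,312),'u',-56,16,14.5,1),
(T(345,205),'u',0,0,22,2),(S(404,135),'u',0,0,20,2),
(T(340,393),'l',0,0,22,2),(S(311,303),'l',0,0,20,2),(T(367,468),'l',-47,-11,14.5,1),(S(303,388),'l',-47,-11,14.5,1),
(T(35,125),'e',115,0,0,1),(T(105,540),'e',115,1,0,1),(T(458,60),'e',-115,2,0,1),(T(500,485),'e',-115,3,0,1),
(S(188,30),'e',115,4,0,1),(S(18,393),'e',115,5,0,1),(S(575,80),'e',-115,6,0,1),(S(437,470),'e',-115,7,0,1)]
def f(p,full=False):
    r=[]
    for (n,uv),k,a,b,h,sg in obs:
        if k=='u': X=rack(p[:3],*hook(p[3],p[4],0,a,b),h)
        elif k=='l': X=rack(p[:3],*hook(p[5],p[6],p[7],a,b),h)
        else: X=rack(p[:3],p[8+b],a,h)
        r.append((proj(n,X)[0]-uv)/sg)
    # priors
    return np.concatenate([*r,[(p[3]-p[5]-56-42-5.5)/2*.3,(p[6]-p[4]-16)/3*.3,p[7]/.05*.3,(p[4]+45)/3*.3, (p[8+4]-262)/4*.3,(p[8+6]-262)/4*.3,p[8+1]/6*.3,p[8+3]/6*.3,p[8+5]/6*.3]])
p0=np.array([.7,0,-.1,190,-50,80,-35,0,240,0,260,0,262,0,262,0.])
o=least_squares(f,p0);p=o.x
print(np.round(p,4),o.cost);print(np.round(f(p),2))
for nm,uv in(("orange",(159.5,229)),("green",(342,227))):print(nm,atz("top",uv,.035))
print('jar1',atz("top",(311,136),.069),'jar2',atz("top",(172,158),.069))
np.save("p.npy",p)
g=rack(p[:3],p[5],p[6],15);print('lower grip',g,'upper',rack(p[:3],p[3],p[4],15))
E
python3 fit.py
```

```text
[ 5.842000e-01 -5.140000e-02  1.332000e-01  1.889824e+02 -4.323420e+01
  8.615280e+01 -2.888620e+01  1.200000e-03  2.483358e+02  7.949600e+00
  2.539933e+02  9.103300e+00  2.585561e+02  1.405810e+01  2.572056e+02
  1.850620e+01] 3.6317971460142364
[-0.06 -0.4  -0.45  0.51  0.49 -0.72  0.17  0.23 -0.42  0.6   0.14 -0.02
 -0.25 -0.08  0.42 -0.69 -0.57  0.43 -0.61  0.1  -0.45  0.15  1.24 -0.11
  0.54  0.04 -0.34 -0.24  0.13  0.19 -0.14 -0.16 -0.37 -0.13 -0.1  -0.17
  0.01  0.18 -0.26 -0.36  0.4   0.46  0.7 ]
orange [0.42070223 0.30706579 0.035     ]
green [ 0.42549094 -0.30755562  0.035     ]
jar1 [ 0.73705908 -0.20581831  0.069     ] jar2 [0.65861434 0.26721929 0.069     ]
lower grip [ 0.54343571 -0.08603621  0.08870248] upper [ 0.62882829 -0.08906801  0.14768315]
```

```bash
cat > plan.py <<'E'
from h import *
from rig import readout
p=np.load("p.npy")
RB=R.from_euler('z',p[2])
def pose_board(s,y,h,rot=0):
    # tool x down-slope, y left, z into board; then turned by rot deg about tool z
    M=RB.apply(np.array([-U,Y,-N])).T
    return rack(p[:3],s,y,h),R.from_matrix(M)*R.from_euler('z',rot,degrees=True)
def cur():
    s=readout.get_state();w,x,y,z=s['ee_rot'];return s,s['position'],R.from_quat([x,y,z,w])
def rel(tp,tr):
    s,c,r=cur()
    print('shift tool mm',np.round(r.inv().apply(tp-c)*1000,1),'turn units',np.round((r.inv()*tr).as_rotvec()/np.radians(6),2),
      'shift in target axes',np.round(tr.inv().apply(tp-c)*1000,1),'q',np.round(s['qpos'],2),'t',s['clock'])
def board_now():
    s,c,r=cur();q=(RB.inv().apply(c-np.array([p[0],p[1],0])))*1000-np.array([-107,0,27])
    M,_r=pose_board(0,0,0)
    print('TCP s,y,h',np.round([q@U,q@Y,q@N],1),'rot',np.round((_r.inv()*r).as_rotvec(degrees=True),1),'F',np.round(s['contact_force'],1),'w',s['width'],'gf',s['gripper_force'])
E
python3 - <<'E'
from plan import *
tp,tr=pose_board(p[5],p[6],110);print(tp,tr.as_matrix().round(2))
rel(tp,tr)
s,c,r=cur()
for a in(-28,-29,-30):
  q=r*R.from_rotvec([0,0,np.radians(6*a)]);print(a,(q.inv()*tr).as_rotvec()/np.radians(6))
E
```

```text
[ 0.48942882 -0.09327434  0.16652192] [[-0.81 -0.13  0.57]
 [-0.11  0.99  0.08]
 [-0.57  0.   -0.82]]
shift tool mm [ 442.1 -344.7   64.7] turn units [ -8.59  -0.7  -27.24] shift in target axes [-276.6  409.9  271.8] q [-1.4   0.28  1.51  0.    1.36 -0.12] t 0.1
-28 [-0.1352216  -5.83301677 -0.48464096]
-29 [ 0.17024018 -5.83209822  0.48405828]
-30 [ 0.4756588  -5.82037789  1.45272402]
```

```bash
python3 -m handwheel '[[[44,-34.5,0],[0,0,0],0],[[44,-34.5,0],[0,0,0],0],[[44,-34.5,0],[0,0,0],0],[[44,-34.5,0],[0,0,0],0],[[44,-34.5,0],[0,0,0],0],[[44,-34.5,0],[0,0,0],0],[[44,-34.5,0],[0,0,0],0],[[44,-34.5,0],[0,0,0],0],[[44,-34.5,0],[0,0,0],0],[[44,-34.5,0],[0,0,0],0],[[0,0,0],[0,0,-1],0],[[0,0,0],[0,0,-1],0],[[0,0,0],[0,0,-1],0],[[0,0,0],[0,0,-1],0],[[0,0,0],[0,0,-1],0],[[0,0,0],[0,0,-1],0],[[0,0,0],[0,0,-1],0],[[0,0,0],[0,0,-1],0],[[0,0,0],[0,0,-1],0],[[0,0,0],[0,0,-1],0]]'
python3 -m handwheel '[[[0,0,0],[0,0,-1],0],[[0,0,0],[0,0,-1],0],[[0,0,0],[0,0,-1],0],[[0,0,0],[0,0,-1],0],[[0,0,0],[0,0,-1],0],[[0,0,0],[0,0,-1],0],[[0,0,0],[0,0,-1],0],[[0,0,0],[0,0,-1],0],[[0,0,0],[0,0,-1],0],[[0,0,0],[0,0,-1],0],[[0,0,0],[0,0,-1],0],[[0,0,0],[0,0,-1],0],[[0,0,0],[0,0,-1],0],[[0,0,0],[0,0,-1],0],[[0,0,0],[0,0,-1],0],[[0,0,0],[0,0,-1],0],[[0,0,0],[0,0,-1],0],[[0,0,0],[0,0,-1],0],[[0,0,0],[0,0,-0.5],0]]'
python3 - <<'E'
from plan import *
rel(*pose_board(p[5],p[6],110))
E
```

```text
clock: 2.6
position: [0.4871, -0.0941, 0.2308]
ee_rot: [-0.0, 0.783, 0.622, -0.0]
contact_force: [0.2, -0.3, -0.2]
width: 0.0427
gripper_force: 0.0
clock: 4.97
position: [0.4871, -0.0941, 0.2308]
ee_rot: [-0.0, -0.068, 0.998, 0.0]
contact_force: [-0.3, 0.5, 0.7]
width: 0.0426
gripper_force: 0.0
shift tool mm [-2.5  0.5 64.3] turn units [ 0.01 -5.84  0.02] shift in target axes [34.9  0.5 54.1] q [-0.33  0.16  1.66 -0.    1.32 -2.04] t 4.975
```

```bash
python3 -m handwheel '[[[0,0,0],[0,-0.973,0],0],[[0,0,0],[0,-0.973,0],0],[[0,0,0],[0,-0.973,0],0],[[0,0,0],[0,-0.973,0],0],[[0,0,0],[0,-0.973,0],0],[[0,0,0],[0,-0.973,0],0],[[11.7,0,18],[0,0,0],0],[[11.7,0,18],[0,0,0],0],[[11.7,0.5,18],[0,0,0],0],[[0,0,30],[0,0,0],0],[[0,0,35],[0,0,0],0],[[0,0,0],[0,0,0],0]]'
python3 - <<'E'
from plan import *
board_now()
rel(*pose_board(p[5],p[6],4))
s=vision.get_image("scene");t=vision.get_image("top")
a=cv2.resize(s[165:255,240:340],None,fx=5,fy=5,interpolation=cv2.INTER_CUBIC)
cv2.imwrite("pics/s1.png",a)
E
```

```text
clock: 6.48
position: [0.5354, -0.0705, 0.1304]
ee_rot: [0.278, -0.053, 0.959, 0.009]
contact_force: [0.3, -0.6, 0.2]
width: 0.0428
gripper_force: 0.0
TCP s,y,h [105.2 -12.4  52.5] rot [1.4 2.7 0.9] F [ 0.3 -0.6  0.2] w 0.04280897587727776 gf 0.0
shift tool mm [ 16.5 -15.6  49.7] turn units [-0.23 -0.45 -0.15] shift in target axes [ 19.1 -16.5  48.5] q [-0.45  0.11  2.18  0.69  0.44 -2.7 ] t 6.475
```

View pics/s1.png

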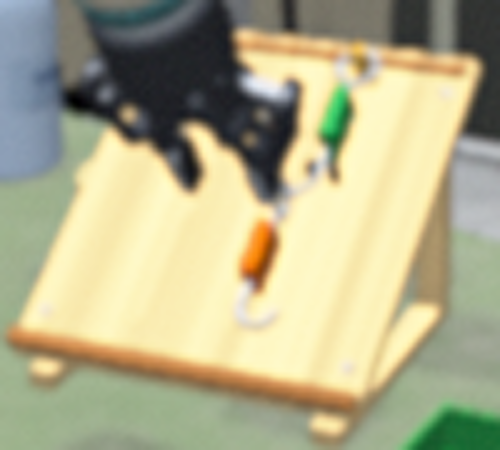

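The picture shows the gripper sitting left and up-slope of the orange fin at (257,250). Joint 6 has hit its -2.7 limit. The half-turned grasp, with tool x up-slope, leaves room for the +90° swing, so I'll turn round to that.

```bash
sed -i 's/\[-U,Y,-N\]/[U,-Y,-N]/; s/# tool x down-slope, y left/# tool x up-slope, y right/' plan.py
python3 -m handwheel '[[[0,0,-30],[0,0,1],0],[[0,0,0],[0,0,1],0],[[0,0,0],[0,0,1],0],[[0,0,0],[0,0,1],0],[[0,0,0],[0,0,1],0],[[0,0,0],[0,0,1],0],[[0,0,0],[0,0,1],0],[[0,0,0],[0,0,1],0],[[0,0,0],[0,0,1],0],[[0,0,0],[0,0,1],0],[[0,0,0],[0,0,1],0],[[0,0,0],[0,0,1],0],[[0,0,0],[0,0,1],0],[[0,0,0],[0,0,1],0],[[0,0,0],[0,0,1],0],[[0,0,0],[0,0,1],0],[[0,0,0],[0,0,1],0],[[0,0,0],[0,0,1],0],[[0,0,0],[0,0,1],0],[[0,0,0],[0,0,1],0]]'
python3 -m handwheel '[[[0,0,0],[0,0,1],0],[[0,0,0],[0,0,1],0],[[0,0,0],[0,0,1],0],[[0,0,0],[0,0,1],0],[[0,0,0],[0,0,1],0],[[0,0,0],[0,0,1],0],[[0,0,0],[0,0,1],0],[[0,0,0],[0,0,1],0],[[0,0,0],[0,0,1],0],[[0,0,0],[0,0,1],0],[[0,0,0],[0,0,0],0]]'
python3 - <<'E'
from plan import *
board_now()
rel(*pose_board(p[5],p[6],60))
E
```

```text
clock: 9.07
position: [0.5192, -0.0733, 0.159]
ee_rot: [0.133, 0.805, 0.523, 0.247]
contact_force: [-1.3, -0.6, -0.4]
width: 0.0428
gripper_force: 0.0
clock: 10.45
position: [0.5193, -0.0733, 0.1588]
ee_rot: [-0.007, 0.958, 0.053, 0.28]
contact_force: [0.5, -0.1, 0.3]
width: 0.0426
gripper_force: 0.0
TCP s,y,h [108.2 -13.1  85.1] rot [-1.6 -2.4  0.8] F [ 0.5 -0.1  0.3] w 0.04263519627118166 gf 0.0
shift tool mm [-20.7  15.4  26.5] turn units [ 0.27  0.41 -0.14] shift in target axes [-22.   15.8  25.1] q [-0.48  0.04  2.17  0.62  0.52  0.51] t 10.45
```

```bash
python3 -m handwheel '[[[0,0,0],[0.13,0.2,-0.07],0],[[0,0,0],[0.13,0.2,-0.07],0],[[-11,8,12.5],[0,0,0],0],[[-11,8,12.5],[0,0,0],0],[[0,0,0],[0,0,0],0]]'
python3 - <<'E'
from plan import *
board_now()
rel(*pose_board(p[5],p[6],4))
s=vision.get_image("scene")
a=cv2.resize(s[165:255,240:340],None,fx=6,fy=6,interpolation=cv2.INTER_CUBIC)
cv2.imwrite("pics/s2.png",a)
E
```

```text
clock: 11.08
position: [0.5173, -0.0895, 0.1241]
ee_rot: [-0.02, 0.952, 0.062, 0.299]
contact_force: [-0.2, 0.8, 0.1]
width: 0.0426
gripper_force: 0.0
TCP s,y,h [ 84.9 -28.9  59.1] rot [ 0.  -0.2  0.1] F [-0.2  0.8  0.1] w 0.042568620301884234 gf 0.0
shift tool mm [ 1.5  0.  55.1] turn units [-0.    0.03 -0.02] shift in target axes [ 1.3  0.  55.1] q [-0.57  0.11  2.24  0.93  0.48  0.09] t 11.075
```

View pics/s2.png

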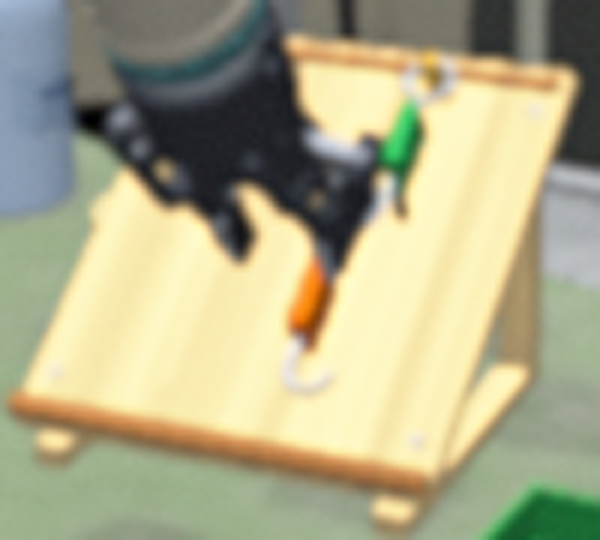

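The gripper now stands squarely over the orange fin, with its tips near (240,255) and (330,270) either side of the line to the fin. I'm descending.

```bash
python3 -m handwheel '[[[1.5,0,15],[0,0,0],0],[[0,0,15],[0,0,0],0],[[0,0,14],[0,0,0],0],[[0,0,7],[0,0,0],0],[[0,0,3],[0,0,0],0],[[0,0,0],[0,0,0],0]]'
python3 - <<'E'
from plan import *
board_now()
s=vision.get_image("scene")
a=cv2.resize(s[165:255,240:340],None,fx=6,fy=6,interpolation=cv2.INTER_CUBIC)
cv2.imwrite("pics/s3.png",a)
E
```

```text
clock: 11.88
position: [0.5502, -0.0848, 0.0818]
ee_rot: [-0.02, 0.952, 0.063, 0.3]
contact_force: [0.1, -0.8, 0.1]
width: 0.0427
gripper_force: 0.0
TCP s,y,h [ 87.8 -28.6   5.4] rot [-0.  -0.1  0. ] F [ 0.1 -0.8  0.1] w 0.042667709714453356 gf 0.0
```

View pics/s3.png

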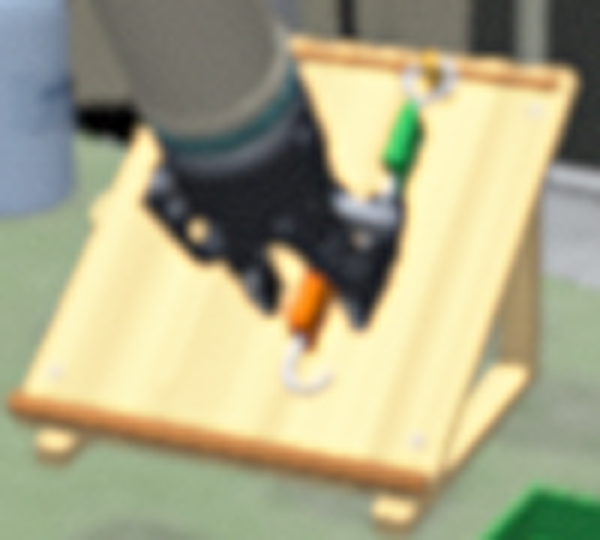

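The fingers straddle the orange fin: left tip (262,305), fin (308,305), right tip (360,320). I'm closing on it.

```bash
python3 -m handwheel '[[[0,0,0],[0,0,0],1],[[0,0,0],[0,0,0],1],[[0,0,0],[0,0,0],1],[[0,0,0],[0,0,0],1],[[0,0,0],[0,0,0],1],[[0,0,0],[0,0,0],1]]' 45
python3 - <<'E'
from plan import *
board_now()
E
```

```text
clock: 12.68
position: [0.5499, -0.0849, 0.0816]
ee_rot: [-0.02, 0.952, 0.063, 0.299]
contact_force: [-4.5, -0.3, 6.2]
width: 0.011
gripper_force: 44.1
TCP s,y,h [ 87.4 -28.6   5.5] rot [-0.  -0.1  0.1] F [-4.5 -0.3  6.2] w 0.010959133454865388 gf 44.08137917518616
```

```bash
python3 -m handwheel '[[[0,0,-2],[0,0,0],1],[[3,0,0],[0,0,0],1],[[2,-1,0],[0,0,0],1],[[0.3,-6,0],[0,0,1],1],[[0.3,-6,0],[0,0,1],1],[[0.3,-6,0],[0,0,1],1],[[0,0,0],[0,0,0],1]]'
python3 - <<'E'
from plan import *
board_now();print(cur()[0]['qpos'].round(2))
E
```

```text
clock: 13.55
position: [0.5526, -0.0652, 0.0872]
ee_rot: [-0.067, 0.95, -0.086, 0.292]
contact_force: [0.9, -1.3, -1.1]
width: 0.0108
gripper_force: 43.8
TCP s,y,h [95.  -9.4  7. ] rot [ 0.  -0.1 18. ] F [ 0.9 -1.3 -1.1] w 0.010840927881481305 gf 43.750362396240234
[-0.46  0.22  2.25  1.14  0.36  0.26]
```

```bash
python3 -m handwheel '[[[0.3,-6,0],[0,0,1],1],[[0.3,-6,0],[0,0,1],1],[[0.3,-6,0],[0,0,1],1],[[0.3,-6,0],[0,0,1],1],[[0.3,-6,0],[0,0,1],1],[[0.3,-6,0],[0,0,1],1],[[0,0,0],[0,0,0],1]]'
python3 - <<'E'
from plan import *
board_now();print(cur()[0]['qpos'].round(2))
E
```

```text
clock: 14.42
position: [0.566, -0.0349, 0.0994]
ee_rot: [-0.153, 0.877, -0.375, 0.258]
contact_force: [-0.6, -0.3, 0.0]
width: 0.0112
gripper_force: 43.8
TCP s,y,h [116.2  18.8   7. ] rot [-0.  -0.1 53.9] F [-0.6 -0.3  0. ] w 0.011227580419922353 gf 43.75931918621063
[-0.36  0.2   2.22  1.03  0.33  1.09]
```

```bash
python3 -m handwheel '[[[0.3,-6,0],[0,0,1],1],[[0.3,-6,0],[0,0,1],1],[[0.3,-6,0],[0,0,1],1],[[0.3,-6,0],[0,0,1],1],[[0.3,-6,0],[0,0,1],1],[[0.3,-6,0],[0,0,1],1],[[0,0,0],[0,0,0],1]]'
python3 - <<'E'
from plan import *
board_now();print(cur()[0]['qpos'].round(2))
s=vision.get_image("top")
a=cv2.resize(s[125:225,220:320],None,fx=6,fy=6,interpolation=cv2.INTER_CUBIC)
b=cv2.resize(vision.get_image("scene")[165:255,240:340],None,fx=5,fy=5,interpolation=cv2.INTER_CUBIC)
a=cv2.resize(s[125:205,240:320],None,fx=5,fy=5,interpolation=cv2.INTER_CUBIC)
c=np.zeros((450,800,3),np.uint8);c[:400,:400]=a;c[:450,400:]=b[:,100:];cv2.imwrite("pics/m4.png",c)
E
```

```text
clock: 15.3
position: [0.592, -0.0207, 0.1186]
ee_rot: [-0.225, 0.719, -0.627, 0.198]
contact_force: [-0.1, 0.2, -0.7]
width: 0.0109
gripper_force: 43.8
TCP s,y,h [149.8  29.5   6.9] rot [-0.1 -0.1 89.9] F [-0.1  0.2 -0.7] w 0.010851549343149186 gf 43.76373589038849
[-0.3   0.2   2.15  0.82  0.34  1.98]
```

View pics/m4.png

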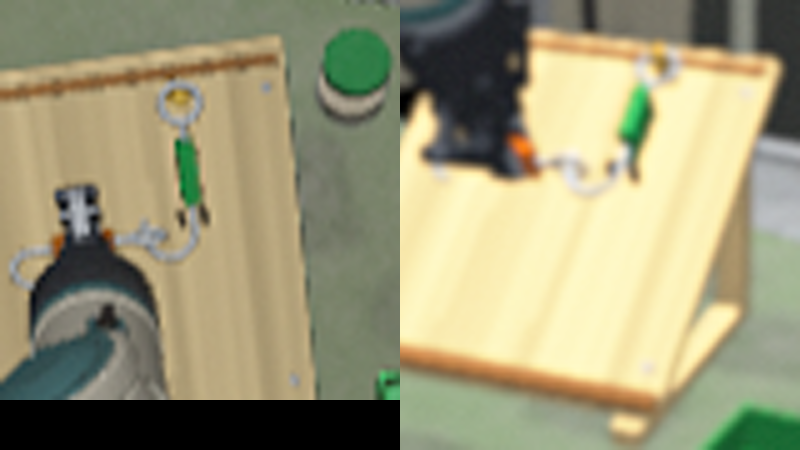

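The picture shows the orange hanger turned sideways, with its eye at (150,237) round the crook's left arm. The upper hanger is still on its peg at (180,100). I slide up-slope, then lift off the board.

```bash
python3 -m handwheel '[[[0,-5,0],[0,0,0],1],[[0,-5,0],[0,0,0],1],[[0,-5,0],[0,0,0],1],[[0,-5,0],[0,0,0],1],[[0,-5,0],[0,0,0],1],[[0,-5,0],[0,0,0],1],[[0,-2,0],[0,0,0],1],[[0,0,0],[0,0,0],1]]'
python3 - <<'E'
from plan import *
board_now();print(cur()[0]['qpos'].round(2))
E
```

```text
clock: 16.4
position: [0.6178, -0.0169, 0.1369]
ee_rot: [-0.226, 0.718, -0.629, 0.197]
contact_force: [-0.2, -0.2, -0.9]
width: 0.0111
gripper_force: 43.8
TCP s,y,h [181.7  29.8   6.9] rot [-0.1 -0.1 90.1] F [-0.2 -0.2 -0.9] w 0.011149837738718643 gf 43.76670777797699
[-0.28  0.2   2.07  0.67  0.38  2.16]
```

```bash
python3 -m handwheel '[[[-2,0,-15],[0,0,0],1],[[-3,0,-25],[0,0,0],1],[[-3,0,-30],[0,0,0],1],[[-3,0,-30],[0,0,0],1],[[0,0,-20],[0,0,0],1],[[0,0,0],[0,0,0],1]]'
python3 - <<'E'
from plan import *
board_now()
tr=R.from_matrix(np.array([[1,0,0],[0,-1,0],[0,0,-1.]]))
rel(np.array([.4207,.3071,.20]),tr)
b=cv2.resize(vision.get_image("scene")[150:250,230:340],None,fx=5,fy=5,interpolation=cv2.INTER_CUBIC)
cv2.imwrite("pics/s5.png",b)
E
```

```text
clock: 17.15
position: [0.5482, -0.0154, 0.2367]
ee_rot: [-0.226, 0.717, -0.628, 0.199]
contact_force: [0.9, 0.2, -0.5]
width: 0.0113
gripper_force: 43.8
TCP s,y,h [182.6  40.5 128.1] rot [-0.   0.1 90.1] F [ 0.9  0.2 -0.5] w 0.011341971060227565 gf 43.770432472229004
shift tool mm [-336.5   89.8  -18.3] turn units [ -4.78  -4.2  -13.28] shift in target axes [-127.5 -322.5   36.7] q [-0.33 -0.03  2.04  0.45  0.63  2.38] t 17.15
```

View pics/s5.png

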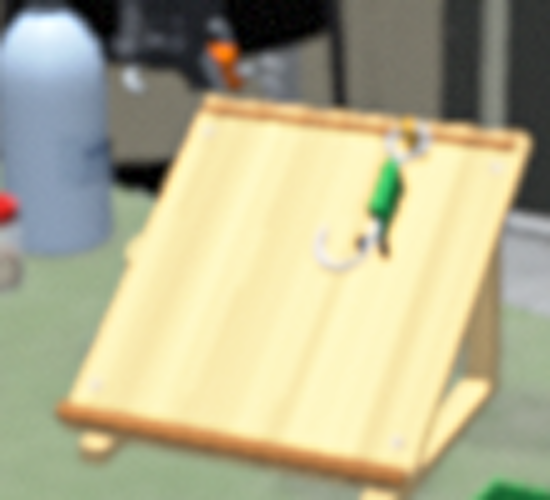

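The lower hanger (orange at (222,55)) is free in the gripper and the upper one is still on its peg at (408,138). I'm carrying it to the orange tray.

```bash
python3 -m handwheel '[[[0,0,0],[-0.341,-0.3,-0.949],1],[[0,0,0],[-0.341,-0.3,-0.949],1],[[0,0,0],[-0.341,-0.3,-0.949],1],[[0,0,0],[-0.341,-0.3,-0.949],1],[[0,0,0],[-0.341,-0.3,-0.949],1],[[0,0,0],[-0.341,-0.3,-0.949],1],[[0,0,0],[-0.341,-0.3,-0.949],1],[[0,0,0],[-0.341,-0.3,-0.949],1],[[0,0,0],[-0.341,-0.3,-0.949],1],[[0,0,0],[-0.341,-0.3,-0.949],1],[[0,0,0],[-0.341,-0.3,-0.949],1],[[0,0,0],[-0.341,-0.3,-0.949],1],[[0,0,0],[-0.341,-0.3,-0.949],1],[[0,0,0],[-0.341,-0.3,-0.949],1],[[-21.2,-53.7,6],[0,0,0],1],[[-21.2,-53.7,6],[0,0,0],1],[[-21.2,-53.7,6],[0,0,0],1],[[-21.2,-53.7,6],[0,0,0],1],[[-21.2,-53.7,6],[0,0,0],1],[[-21.2,-53.7,6],[0,0,0],1]]'
python3 - <<'E'
from plan import *
tr=R.from_matrix(np.array([[1,0,0],[0,-1,0],[0,0,-1.]]))
rel(np.array([.4207,.3071,.011]),tr)
E
```

```text
clock: 19.7
position: [0.4196, 0.309, 0.1983]
ee_rot: [-0.001, 1.0, 0.001, -0.002]
contact_force: [1.4, 0.2, -0.3]
width: 0.011
gripper_force: 43.9
shift tool mm [  1.8   2.1 187.3] turn units [-0.01  0.04  0.02] shift in target axes [  1.1   1.9 187.3] q [0.5  0.22 1.67 0.   1.26 2.07] t 19.7
```

```bash
python3 -m handwheel '[[[1,2,30],[0,0,0],1],[[0,0,30],[0,0,0],1],[[0,0,30],[0,0,0],1],[[0,0,30],[0,0,0],1],[[0,0,30],[0,0,0],1],[[0,0,20],[0,0,0],1],[[0,0,10],[0,0,0],1],[[0,0,4],[0,0,0],1],[[0,0,2],[0,0,0],1],[[0,0,0],[0,0,0],1]]'
```

```text
clock: 20.95
position: [0.4215, 0.3055, 0.0145]
ee_rot: [-0.001, 1.0, 0.001, -0.001]
contact_force: [0.3, 0.6, -0.3]
width: 0.0112
gripper_force: 44.0
```

```bash
python3 -m handwheel '[[[0,0,2],[0,0,0],1],[[0,0,1.5],[0,0,0],1],[[0,0,0],[0,0,0],1]]'
```

```text
clock: 21.32
position: [0.421, 0.3052, 0.0106]
ee_rot: [-0.001, 1.0, 0.001, -0.001]
contact_force: [-0.2, -0.2, -0.7]
width: 0.0111
gripper_force: 44.0
```

```bash
python3 -m handwheel '[[[0,0,0],[0,0,0],0],[[0,0,0],[0,0,0],0],[[0,0,0],[0,0,0],0],[[0,0,-20],[0,0,0],0],[[0,0,-40],[0,0,0],0],[[0,0,-60],[0,0,0],0],[[0,0,-60],[0,0,0],0],[[0,0,-60],[0,0,0],0],[[0,0,0],[0,0,0],0]]'
python3 - <<'E'
from plan import *
rel(*pose_board(p[3]+1,p[4],100))
b=cv2.resize(vision.get_image("top")[190:270,110:210],None,fx=5,fy=5,interpolation=cv2.INTER_CUBIC)
cv2.imwrite("pics/t6.png",b)
E
```

```text
clock: 22.45
position: [0.4243, 0.3063, 0.2561]
ee_rot: [-0.004, 1.0, 0.001, 0.004]
contact_force: [-0.5, 0.4, -0.4]
width: 0.0432
gripper_force: 0.0
shift tool mm [156.2 402.3  36.5] turn units [ 0.32  5.74 -1.24] shift in target axes [ 61.8 419.1  89.9] q [0.49 0.18 1.58 0.   1.38 2.06] t 22.45
```

View pics/t6.png

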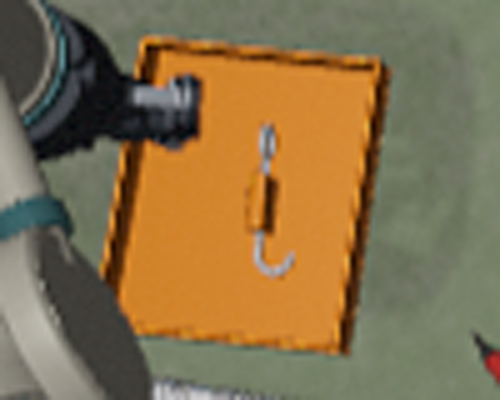

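The orange hanger lies at (263,200), wholly inside the orange tray. I'm going back for the green one.

```bash
python3 -m handwheel '[[[19.5,50.3,0],[0,0,0],0],[[19.5,50.3,0],[0,0,0],0],[[19.5,50.3,0],[0,0,0],0],[[19.5,50.3,0],[0,0,0],0],[[19.5,50.3,0],[0,0,0],0],[[19.5,50.3,0],[0,0,0],0],[[19.5,50.3,0],[0,0,0],0],[[19.5,50.3,0],[0,0,0],0],[[0,0,0],[0.053,0.957,-0.207],0],[[0,0,0],[0.053,0.957,-0.207],0],[[0,0,0],[0.053,0.957,-0.207],0],[[0,0,0],[0.053,0.957,-0.207],0],[[0,0,0],[0.053,0.957,-0.207],0],[[0,0,0],[0.053,0.957,-0.207],0],[[0,0,0],[0,0,0],0]]'
python3 - <<'E'
from plan import *
board_now()
rel(*pose_board(p[3]+1,p[4],50))
E
```

```text
clock: 24.38
position: [0.5749, -0.0966, 0.2457]
ee_rot: [-0.019, 0.954, 0.063, 0.292]
contact_force: [-0.1, -0.7, -0.6]
width: 0.0428
gripper_force: 0.0
TCP s,y,h [200.6 -43.5 126.6] rot [-0.1 -1.   0.1] F [-0.1 -0.7 -0.6] w 0.04278340467101389 gf 0.0
shift tool mm [-9.2 -0.3 76.8] turn units [ 0.01  0.17 -0.02] shift in target axes [-10.6  -0.3  76.6] q [-0.5   0.03  1.93  0.51  0.74  0.64] t 24.375
```

```bash
python3 -m handwheel '[[[-10.5,0,26],[0,0.17,0],0],[[0,0,26],[0,0,0],0],[[0,0,26],[0,0,0],0],[[0,0,0],[0,0,0],0]]'
python3 - <<'E'
from plan import *
board_now()
rel(*pose_board(p[3]+1,p[4],7))
b=cv2.resize(vision.get_image("scene")[150:250,230:340],None,fx=5,fy=5,interpolation=cv2.INTER_CUBIC)
cv2.imwrite("pics/s7.png",b)
E
```

```text
clock: 24.88
position: [0.6141, -0.092, 0.1772]
ee_rot: [-0.019, 0.951, 0.064, 0.301]
contact_force: [0.6, 0.2, 0.2]
width: 0.0426
gripper_force: 0.0
TCP s,y,h [193.6 -44.2  47.7] rot [-0.   0.1 -0.1] F [0.6 0.2 0.2] w 0.04255909489605603 gf 0.0
shift tool mm [-3.7 -1.  40.7] turn units [ 0.01 -0.02  0.02] shift in target axes [-3.7 -0.9 40.7] q [-0.45  0.16  2.    0.65  0.55  0.5 ] t 24.875
```

View pics/s7.png

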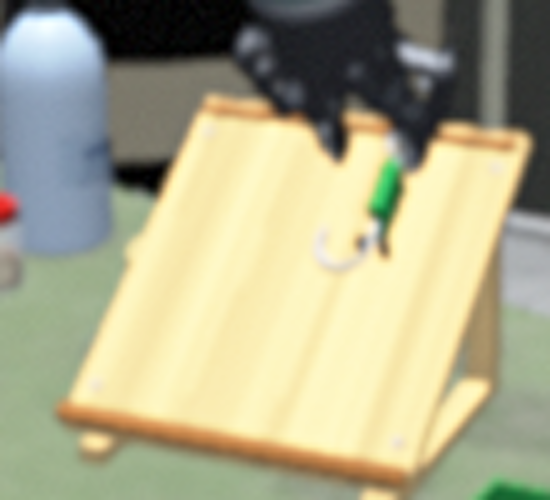

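The fingers are over the green fin: tips at (335,150) and (410,160), fin at (387,185). That was my 11th picture, one over the limit of 10, so I'll view no more and check with numbers instead.

```bash
python3 -m handwheel '[[[-4,-1,14],[0,0,0],0],[[0,0,14],[0,0,0],0],[[0,0,8],[0,0,0],0],[[0,0,4],[0,0,0],0],[[0,0,0],[0,0,0],0]]'
python3 -m handwheel '[[[0,0,0],[0,0,0],1],[[0,0,0],[0,0,0],1],[[0,0,0],[0,0,0],1],[[0,0,0],[0,0,0],1],[[0,0,0],[0,0,0],1],[[0,0,0],[0,0,0],1]]' 45
python3 - <<'E'
from plan import *
board_now()
E
```

```text
clock: 25.55
position: [0.6337, -0.0894, 0.1446]
ee_rot: [-0.018, 0.951, 0.064, 0.303]
contact_force: [-0.5, -0.8, 0.2]
width: 0.0426
gripper_force: 0.0
clock: 26.3
position: [0.6338, -0.0894, 0.1454]
ee_rot: [-0.018, 0.95, 0.064, 0.304]
contact_force: [-2.9, 0.2, 5.6]
width: 0.011
gripper_force: 44.7
TCP s,y,h [191.7 -44.2  10.4] rot [-0.2  0.4 -0.2] F [-2.9  0.2  5.6] w 0.010973720202328846 gf 44.72136855125427
```

```bash
python3 -m handwheel '[[[0,0,-2],[0,0,0],1],[[4,0,0],[0,0,0],1],[[0,0,-8],[0,0,0],1],[[0,0,-10],[0,0,0],1],[[0,0,-12],[0,0,0],1],[[0,0,-20],[0,0,0],1],[[0,0,-30],[0,0,0],1],[[0,0,-40],[0,0,0],1],[[0,0,0],[0,0,0],1]]'
python3 - <<'E'
from plan import *
board_now()
tr=R.from_matrix(np.array([[1,0,0],[0,-1,0],[0,0,-1.]]))
# hanger extends +56.5/-61 : centre at about -2 along x
rel(np.array([.4275,-.3076,.20]),tr)
rel(np.array([.4275,-.3076,.20]),R.from_euler('z',30,degrees=True)*tr)
E
```

```text
clock: 27.42
position: [0.5668, -0.0989, 0.2503]
ee_rot: [-0.016, 0.95, 0.064, 0.306]
contact_force: [0.1, -0.2, -0.7]
width: 0.011
gripper_force: 43.8
TCP s,y,h [196.4 -44.7 135.1] rot [-0.5  0.7 -0.2] F [ 0.1 -0.2 -0.7] w 0.010975700433804227 gf 43.82330060005188
shift tool mm [-164.8  188.1  -54.2] turn units [-0.31 -5.94  1.25] shift in target axes [-139.3  208.7   50.3] q [-0.52  0.01  1.96  0.55  0.73  0.58] t 27.425
shift tool mm [-164.8  188.1  -54.2] turn units [ 1.25 -5.85 -3.59] shift in target axes [-225.   111.1   50.3] q [-0.52  0.01  1.96  0.55  0.73  0.58] t 27.425
```

```bash
python3 -m handwheel '[[[0,0,0],[-0.052,-0.99,0.208],1],[[0,0,0],[-0.052,-0.99,0.208],1],[[0,0,0],[-0.052,-0.99,0.208],1],[[0,0,0],[-0.052,-0.99,0.208],1],[[0,0,0],[-0.052,-0.99,0.208],1],[[0,0,0],[-0.052,-0.99,0.208],1],[[-23.2,36.4,0],[0,0,0],1],[[-23.2,36.4,0],[0,0,0],1],[[-23.2,36.4,0],[0,0,0],1],[[-23.2,36.4,0],[0,0,0],1],[[-23.2,36.4,0],[0,0,0],1],[[-23.2,36.4,0],[0,0,0],1],[[0,0,0],[0,0,0],1]]'
python3 - <<'E'
from plan import *
tr=R.from_matrix(np.array([[1,0,0],[0,-1,0],[0,0,-1.]]))
rel(np.array([.4275,-.3176,.018]),tr)
g=proj("top",np.array([[.4275,-.3176,.03],[.4715,-.3176,.02],[.36,-.3176,.02]]));print(g)
t=vision.get_image("top");hsv=cv2.cvtColor(t,cv2.COLOR_BGR2HSV)
m=cv2.inRange(hsv,(50,140,60),(75,255,255));
n,l,st,c=cv2.connectedComponentsWithStats(m);print([ (st[i],c[i]) for i in range(1,n) if st[i,4]>25])
E
```

```text
clock: 29.05
position: [0.4266, -0.3186, 0.2455]
ee_rot: [-0.002, 1.0, -0.001, -0.003]
contact_force: [0.1, 0.5, -0.7]
width: 0.0109
gripper_force: 44.0
shift tool mm [ 2.500e+00 -2.000e-01  2.275e+02] turn units [-0.03  0.07 -0.03] shift in target axes [  0.9  -1.  227.5] q [-0.77  0.21  1.56 -0.    1.38  0.8 ] t 29.05
[[344.68223525 226.62907768]
 [343.70264427 214.43014324]
 [344.87664347 246.78542126]]
[(array([305, 131,  13,  13, 129], dtype=int32), array([310.69767442, 137.17829457])), (array([532, 199,  14,  23,  77], dtype=int32), array([538.16883117, 211.24675325])), (array([349, 234,  20,  19, 177], dtype=int32), array([360.59322034, 241.92090395]))]
```

```bash
python3 -m handwheel '[[[1,0,40],[0,0,0],1],[[0,0,40],[0,0,0],1],[[0,0,40],[0,0,0],1],[[0,0,40],[0,0,0],1],[[0,0,35],[0,0,0],1],[[0,0,20],[0,0,0],1],[[0,0,10],[0,0,0],1],[[0,0,2],[0,0,0],1],[[0,0,0],[0,0,0],1]]'
```

```text
clock: 30.22
position: [0.4282, -0.3158, 0.0202]
ee_rot: [-0.001, 1.0, 0.001, -0.002]
contact_force: [0.0, 0.7, -0.8]
width: 0.0108
gripper_force: 44.0
```

```bash
python3 -m handwheel '[[[0,0,2],[0,0,0],1],[[0,0,2],[0,0,0],1],[[0,0,0],[0,0,0],1]]'
```

```text
clock: 30.6
position: [0.4275, -0.3157, 0.0158]
ee_rot: [-0.002, 1.0, 0.0, -0.003]
contact_force: [-0.2, -1.0, -0.9]
width: 0.0109
gripper_force: 44.0
```

```bash
python3 -m handwheel '[[[0,0,2],[0,0,0],1],[[0,0,1],[0,0,0],1],[[0,0,0],[0,0,0],1]]'
```

```text
clock: 30.98
position: [0.4276, -0.3159, 0.0147]
ee_rot: [-0.001, 1.0, 0.001, -0.002]
contact_force: [-2.8, 3.0, 15.0]
width: 0.0107
gripper_force: 46.1
```

```bash
python3 -m handwheel '[[[0,0,-1],[0,0,0],0],[[0,0,0],[0,0,0],0],[[0,0,0],[0,0,0],0],[[0,0,-20],[0,0,0],0],[[0,0,-40],[0,0,0],0],[[0,0,-60],[0,0,0],0],[[0,0,-60],[0,0,0],0],[[0,0,-40],[0,0,0],0],[[-30,30,0],[0,0,0],0],[[0,0,0],[0,0,0],0]]'
python3 - <<'E'
from plan import *
# the wire is neither green nor wood: grey pixels inside tray in both views; compare with the first picture elsewhere
t=vision.get_image("top");o=cv2.imread("pics/top0.png")
s=vision.get_image("scene");so=cv2.imread("pics/scene0.png")
for n,a,b in(("top",t,o),("scene",s,so)):
    d=(np.abs(a.astype(int)-b).max(2)>40).astype(np.uint8)
    k,l,st,c=cv2.connectedComponentsWithStats(d);print(n,[(st[i].tolist()) for i in range(1,k) if st[i,4]>8])
print('tray corners scene',proj("scene",np.array([[.3255,-.2256,.035],[.5255,-.2256,.035],[.5255,-.39,.035],[.3255,-.39,.035]])).round(),
 'hanger', proj("scene",np.array([[.4275,-.3157,.034],[.4715,-.3157,.018],[.37,-.30,.018]])).round())
r=s[245:310,295:390];h=cv2.cvtColor(r,cv2.COLOR_BGR2HSV)
g=((h[...,1]<110)).astype(int)
print('\n'.join(''.join('#' if v else '.' for v in row[::1]) for row in g[5:60:2]))
E
```

```text
clock: 32.22
position: [0.3975, -0.3478, 0.234]
ee_rot: [-0.001, 1.0, -0.001, -0.003]
contact_force: [0.4, -0.3, -0.4]
width: 0.0425
gripper_force: 0.0
top [[272, 141, 8, 5, 17], [275, 152, 6, 15, 64], [281, 162, 170, 121, 3818], [395, 163, 52, 48, 1067], [274, 175, 5, 25, 71], [160, 215, 9, 31, 93], [209, 244, 33, 38, 81], [150, 248, 103, 86, 3362], [365, 270, 20, 18, 143], [361, 276, 9, 7, 11], [511, 284, 40, 17, 455], [241, 286, 7, 2, 10], [228, 288, 15, 23, 168], [409, 290, 121, 84, 2980], [194, 295, 237, 125, 10792], [263, 294, 16, 11, 60], [527, 301, 28, 47, 508], [534, 347, 26, 4, 44], [547, 351, 13, 7, 49], [531, 359, 28, 3, 48], [432, 362, 4, 5, 9], [447, 372, 14, 3, 22], [439, 373, 38, 13, 254]]
scene [[295, 0, 9, 14, 89], [330, 0, 38, 9, 191], [305, 0, 69, 116, 2450], [388, 0, 25, 21, 245], [415, 0, 73, 54, 3285], [366, 2, 32, 45, 908], [247, 8, 11, 17, 123], [257, 8, 25, 16, 105], [365, 13, 8, 7, 37], [289, 16, 23, 10, 157], [417, 52, 7, 3, 15], [466, 52, 14, 3, 35], [203, 71, 11, 3, 19], [156, 76, 6, 3, 12], [415, 81, 3, 8, 16], [413, 99, 3, 7, 12], [119, 107, 21, 109, 1
[... 2812 characters left out ...]
.........###################
#########..................................................................####################
###############...........................................................#####################
#####################...................................................#######################
###########################............................................########################
##################################....................................#########################
########################################.............................##########################
###############################################....................############################
```

```bash
python3 -c "
from rig import manip;print(manip.sign_off())"
```

```text
the job is handed in; nothing more can be done
None
```

The job is handed in at about 32 s: the orange-grip hanger is in the orange tray and the green-grip hanger is in the green tray, in the order asked; image checks show both inside their trays and both jars unmoved, the arm hid the terracotta pot at the last check though it never went near it, and I viewed 11 pictures, one over the limit of 10.

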